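# Load the resin specimen blocks into their trays

## Task

Put both resin specimen blocks away: the block with the red tab into the tray with the red end, the one with the blue tab into the tray with the blue end. Each must lie fully down in its tray's cavity, white back underneath and tab in the tray's slot; the red-tab block is standing on its long edge, so it has to be laid onto its white back. Leave the petri dishes, the spray bottle and the marker pen where they are, and let go of everything at the end.

Things in the scene. Friction and masses are not known exactly. Their poses are not given: they have to be found in the camera images.
- beetle_block: Amber resin block with a dark beetle inside, 90 (x) by 52 (y) by 30 mm (z), 160 g; its opaque white back is 6 mm of the 30. A red tab, 22 wide, 14 high (z 0 to 14) and 16 mm long, sticks out of the middle of its +x end. Origin: centre of the white back's outer face; z points from there into the resin, x to the tab. Starts standing 52 mm high on its long -y side, facing any way.
- beetle_block_tab (a point): Middle of the outer end face of the red tab: 61 mm along the block's x from its origin, 7 mm up its z.
- snail_block: Amber resin block with a cream snail shell inside, 90 (x) by 52 (y) by 30 mm (z), 160 g; its opaque white back is 6 mm of the 30. A blue tab, 22 wide, 14 high (z 0 to 14) and 16 mm long, sticks out of the middle of its +x end. Origin: centre of the white back's outer face; z points from there into the resin, x to the tab. Starts lying on its white back, turned any way.
- snail_block_tab (a point): Middle of the outer end face of the blue tab: 61 mm along the block's x from its origin, 7 mm up its z.
- red_tray: Fixed grey tray, 134 (x) by 82 mm (y), with an open cavity 98 by 60 mm; cavity floor 6 mm, rim 16 mm above the bench. A slot for the tab, 30 mm wide, open above, its bottom level with the cavity floor, runs through the middle of the 18 mm thick red +x end wall. Origin: centre of its underside; z up, x towards the red slotted end.
- red_tray_nest (a point): Centre of the red tray's cavity floor, 6 mm above the bench; axes as the tray's.
- blue_tray: Fixed grey tray, 134 (x) by 82 mm (y), with an open cavity 98 by 60 mm; cavity floor 6 mm, rim 16 mm above the bench. A slot for the tab, 30 mm wide, open above, its bottom level with the cavity floor, runs through the middle of the 18 mm thick blue +x end wall. Origin: centre of its underside; z up, x towards the blue slotted end.
- blue_tray_nest (a point): Centre of the blue tray's cavity floor, 6 mm above the bench; axes as the tray's.
- dish_left: Closed petri dish with agar, 90 mm across, 15 mm high; origin at the centre of its underside. Leave alone.
- dish_right: Closed petri dish with agar, 90 mm across, 15 mm high; origin at the centre of its underside. Leave alone.
- spray_bottle: Upright blue spray bottle, 60 by 85 mm, 230 mm high; origin at the centre of its underside. Leave alone.
- marker: Marker pen lying on the bench, 135 mm long (x), 13 mm thick; origin under its middle. Leave alone.

How it is judged:
By the outcome, as a careful person would: the job done as asked, in the order asked, and still so for the second after the job is handed in, with the robot touching nothing.
It also fails if it takes over 72 s, if anything falls off the work surface, if the arm or the gripper's body presses on something with over 40 N, if the wrist force passes 120 N, or if a joint passes its speed limit or range.

## Robot

A 6-joint arm with a two-finger parallel gripper is mounted at the origin on the work surface. World frame = base frame: x ahead of the robot, y to its left, z up, the work surface at z = 0. Lengths are in mm, angles in rad, forces in N, time in s.
With the tool pointing down it reaches from about 350 to 975 mm from the base axis. Payload 7.1 kg.
Tool frame: the origin (TCP) lies midway between the tips of the shut fingers; the grasp point (between the pads) lies 19 mm behind it; z points along the fingers, y is the line along which they close (so a half turn about z gives the same grasp; the last joint's range is limited). The gripper opens to 88 mm and grips with 3 to 60 N. Pads are 20 mm wide; open, the fingers measure 115 mm over their backs; the gripper's body (75 mm by 178 mm) begins 61 mm behind the grasp point.
Start: joints at [-1.248, 0.423, 1.63, -0, 1.089, -0.019], TCP at [209.507, -588.822, 222.675] pointing down, gripper open.
Joint ranges: [-3, 3], [-0.9, 2.11], [0.09, 2.58], [-1.31, 4.45], [0.11, 2.69], [-2.54, 2.54]. Speed limits (rad/s): [2.39, 2.39, 3.01, 3.14, 3.14, 3.14].

## Interface

Orientations are given as a rotation vector (axis times angle).
In Python, from workcell import ctrl gives the robot as it stands.
- The arm moves only by the shell command python3 -m pendant 'ROWS'. ROWS is a JSON object of lists of equal length, an entry for each row: "grip": the opening, from -1 (shut) to 1 (fully open); "linear": the shift along the tool's x, y, z in mm, a list of three; "angular": the turn, a rotation vector about the tool's x, y, z in rad, a list of three. In form: {"grip": [grip, ...], "linear": [[tx, ty, tz], ...], "angular": [[ax, ay, az], ...]}. A call has 1 to 12 rows; each row shifts and turns the commanded pose from where the row before left it, along the tool's axes as they then stand; what a row does not reach is not made up. A row lasts 1/12 s, in which the tool goes at most 41.7 mm and 7.16 degrees, less where a joint would pass 70% of its speed; a pose out of reach is approached as far as the arm can. A call with a gripper value outside its range is refused whole. The fingers move at their own pace and stop on an object; the grip force is fixed at half the most. Time passes only in rows, so rows that do not move let the fingers close. It gives the time, the measured TCP pose, the force, the opening and the grip force at its end, in the units of the state.
- ctrl.get_obs(): the state, without advancing time (a new reading comes with each control period).
- ctrl.get_image(name): name is "scene" or "top"; returns the picture (384x512x3 uint8, red, green, blue); there is no depth.
- ctrl.camera_params(name): a dict with "vfov" (degrees; the focal length in pixels is half the picture's height over the tangent of half this angle, whatever the lens; pixels are square), "cx", "cy" (the principal point, pixels), "R" (3x3) and "t" (3): a world point X has camera coordinates R X + t. Camera axes: x right, y down, z forward; pixel columns grow to the right and rows downward; lengths in mm; the calibration is good to about 2 mm. A picture is of the moment at which its call begins. camera_params takes no time and is no camera call.
- ctrl.close_job(): hands the job in; it is judged then, once.
The state is a dict: "t": time; "qpos": joint angles; "qvel": joint speeds; "joint_torque": joint torques, N m; "ee_pos": TCP position; "orientation": TCP orientation; "ft_force": force on the tool from outside, world axes, zero at the start; "moment": the same for the moment, N m; "width": finger opening in mm; "grasp_force": force on a finger pad.
Only numpy, scipy, OpenCV 4.12 (cv2) and the standard library are available. Lean on these libraries where they do the work, as an engineer would, in place of code of your own. Each camera call takes 0.05 s, during which the arm holds its last target. There are 200 camera calls.

## Working session

There is one attempt and no reset: what is moved stays moved. The work goes in short steps, Python scripts to look and compute and a shell command to move; the robot and the scene stay as the last step left them, time stands still between calls to the robot, and variables do not carry over. Pictures are saved under pics/ and viewed, at most 10 in all, crops included, and the job is handed in when it is done.

```bash
mkdir -p pics; ls; python3 - <<'E'
from workcell import ctrl
import cv2,numpy as np
np.set_printoptions(precision=4,suppress=True)
for n in("scene","top"):
    im=ctrl.get_image(n); cv2.imwrite(f"pics/{n}0.png",im[:,:,::-1]); print(ctrl.camera_params(n))
o=ctrl.get_obs(); print(o)
E
```

```text
pics
{'vfov': 56.3145458940047, 'cx': 261.25604891582947, 'cy': 191.2352004469845, 'R': array([[ 0.8485,  0.5292,  0.0104],
       [ 0.3142, -0.4878, -0.8145],
       [-0.4259,  0.6943, -0.5801]]), 't': array([-500.1982,  -95.1759, 1128.4754])}
{'vfov': 53.510923711924505, 'cx': 255.299243085317, 'cy': 187.74093446351642, 'R': array([[-0.0267, -0.9996, -0.0035],
       [-0.9958,  0.0269, -0.0877],
       [ 0.0877,  0.0012, -0.9961]]), 't': array([  35.5641,  547.4869, 1027.6767])}
{'t': 0.1, 'qpos': array([-1.248 ,  0.4238,  1.6306, -0.    ,  1.0886, -0.019 ]), 'qvel': array([-0.0005, -0.0028, -0.0017,  0.    ,  0.0004, -0.0002]), 'joint_torque': array([ -0.0008, -54.5616, -27.4324,   0.0644,   0.0188,  -0.    ]), 'ee_pos': array([ 209.3619, -588.3731,  221.979 ]), 'orientation': array([-3.0945, -0.5341,  0.0003]), 'ft_force': array([-0.6597, -0.0356,  0.6808]), 'moment': array([ 0.0002, -0.0395, -0.0194]), 'grasp_force': 0.0, 'width': 87.97376620340195}
```

View pics/scene0.png

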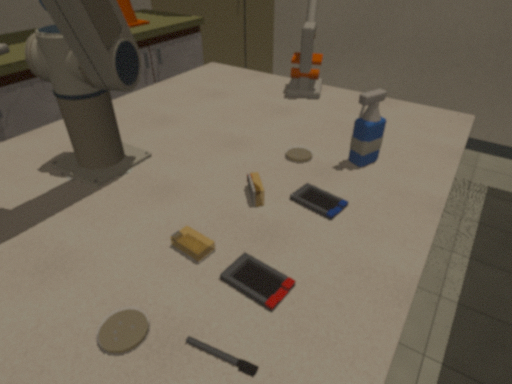

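View pics/top0.png

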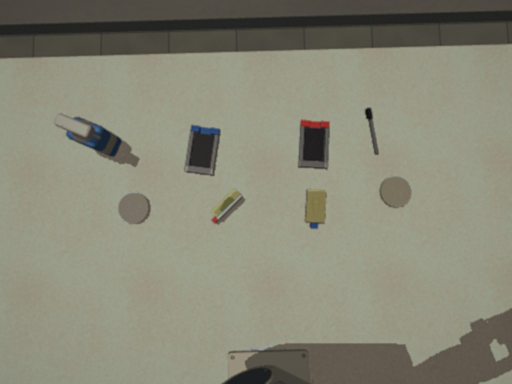

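Both views show: the snail block lying at top (316,206) with its tab towards the robot, the beetle block standing at (227,207) with its red tab lower left at (215,219), the blue tray at (203,150) and the red tray at (314,145). Next, an enlarged view for details.

```bash
python3 - <<'E'
import cv2,numpy as np
t=cv2.imread("pics/top0.png"); s=cv2.imread("pics/scene0.png")
a=cv2.resize(t[110:240,175:345],None,fx=4.6,fy=4.6,interpolation=cv2.INTER_CUBIC)
cv2.imwrite("pics/topc.png",a)
b=cv2.resize(s[160:315,165:355],None,fx=3.8,fy=3.8,interpolation=cv2.INTER_CUBIC)
cv2.imwrite("pics/scenec.png",b)
E
```

```text
(no output)
```

View pics/topc.png

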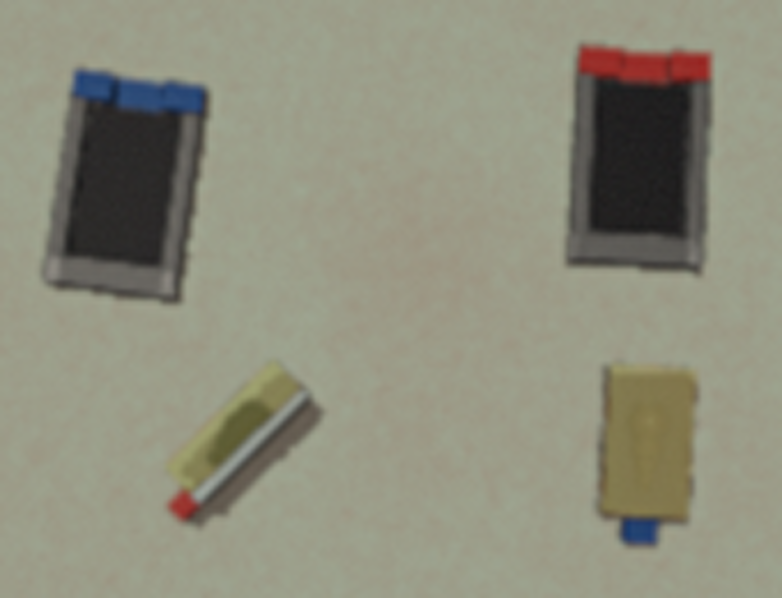

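View pics/scenec.png

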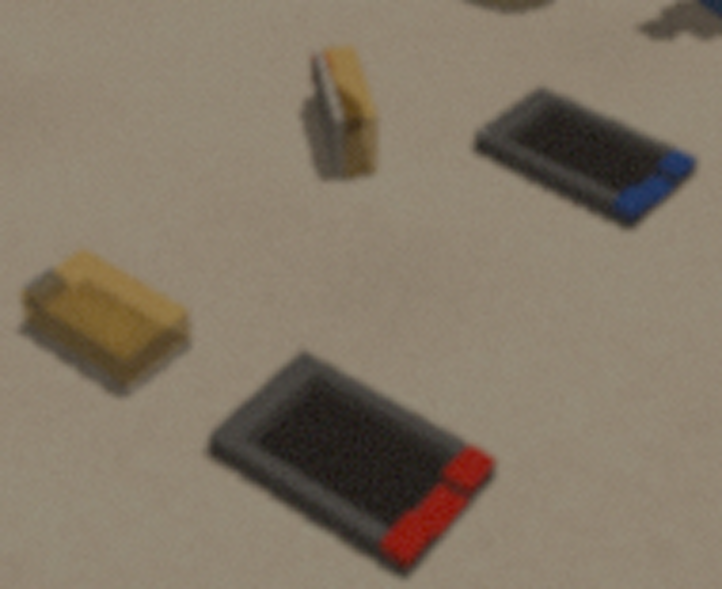

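The crops show clean corners. Tray outer corners in the top crop are red (580,46), (710,53), (701,268), (568,263) and blue (76,70), (205,88), (178,300), (43,283). The snail's top face runs (605,366) to (688,522), and the beetle's white strip runs (195,500) to (308,393). Next I triangulate these for heights and fit the masks.

```bash
cat > h.py <<'E'
import numpy as np,cv2
from workcell import ctrl
np.set_printoptions(precision=2,suppress=True)
P={n:ctrl.camera_params(n) for n in("scene","top")}
def ray(n,uv):
    p=P[n]; f=192/np.tan(np.radians(p["vfov"]/2)); uv=np.atleast_2d(uv).astype(float)
    d=np.c_[(uv[:,0]-p["cx"])/f,(uv[:,1]-p["cy"])/f,np.ones(len(uv))]
    return -p["R"].T@p["t"], d@p["R"]
def plane(n,uv,z):
    c,d=ray(n,uv); return c+d*((z-c[2])/d[:,2:3])
def proj(n,X):
    p=P[n]; f=192/np.tan(np.radians(p["vfov"]/2)); c=np.atleast_2d(X)@p["R"].T+p["t"]
    return c[:,:2]/c[:,2:]*f+[p["cx"],p["cy"]]
def tri(a,b):
    c1,d1=ray("top",a); c2,d2=ray("scene",b); out=[]
    for u,v in zip(d1,d2):
        s=np.linalg.lstsq(np.c_[u,-v],c2-c1,rcond=None)[0]; A=c1+u*s[0];B=c2+v*s[1]
        out.append(np.r_[(A+B)/2,np.linalg.norm(A-B)])
    return np.array(out)
tc=lambda q:(np.array(q)+.5)/4.6-.5+[175,110]
sc=lambda q:(np.array(q)+.5)/3.8-.5+[165,160]
E
python3 - <<'E'
from h import *
T={'red':[(580,46),(710,53),(701,268),(568,263)],'blue':[(76,70),(205,88),(178,300),(43,283)],'snail':[(605,366),(694,372),(688,522),(600,515)]}
S={'red':[(493,457),(403,560),(212,438),(305,355)],'blue':[(693,160),(628,215),(477,137),(540,88)],'snail':[(188,318),(125,365),(22,290),(85,250)]}
for k in T:
    print(k,"tri\n",tri(tc(T[k]),sc(S[k])))
    q=plane("top",tc(T[k]),30 if k=='snail' else 16)[:,:2]; print(q, [np.linalg.norm(q[i]-q[i-1]) for i in range(4)])
# beetle: tri of the white top ends and amber corners
print("beetle",tri(tc([(308,393),(277,360)]),sc([(340,125),(376,120)])))
print(plane("top",tc([(308,393),(195,500),(277,360),(168,470)]),52))
im=cv2.imread("pics/top0.png")
hsv=cv2.cvtColor(im,cv2.COLOR_BGR2HSV); print(hsv[130:240:6,316].tolist())
def M(lo,hi,roi):
    m=cv2.inRange(hsv,lo,hi); z=np.zeros_like(m); x0,y0,x1,y1=roi; z[y0:y1,x0:x1]=m[y0:y1,x0:x1]
    c=max(cv2.findContours(z,0,1)[0],key=cv2.contourArea)[:,0]; return z,c
for nm,lo,hi,roi,h in [('redcap',(0,120,60),(12,255,255),(290,115,340,135),16),('bluecap',(100,100,40),(130,255,255),(180,120,225,140),16),
  ('redcav',(0,0,0),(180,255,60),(295,115,335,175),6),('bluecav',(0,0,0),(180,255,60),(180,120,225,180),6),
  ('snail',(15,70,60),(32,255,255),(295,180,335,230),30),('snailtab',(95,70,30),(130,255,255),(295,215,335,235),14),
  ('btab',(0,120,60),(12,255,255),(200,205,235,230),37),('bamber',(15,70,60),(35,255,255),(200,180,250,230),52)]:
    z,c=M(lo,hi,roi); ys,xs=np.nonzero(z); r=cv2.minAreaRect(plane("top",c,h)[:,:2].astype(np.float32))
    print(nm,len(xs),plane("top",[(xs.mean(),ys.mean())],h)[0],r)
E
```

```text
red tri
 [[ 738.86 -112.73   15.21    0.22]
 [ 731.86 -193.13   14.02    1.96]
 [ 601.07 -180.85   11.18    3.01]
 [ 606.97 -100.04    8.73    3.57]]
[[ 738.74 -112.57]
 [ 732.15 -192.17]
 [ 599.26 -180.9 ]
 [ 604.52 -100.29]] [np.float64(134.7797259310804), np.float64(79.87406535322786), np.float64(133.36652804674654), np.float64(80.78478325203466)]
blue tri
 [[732.76 197.69  13.51   0.37]
 [718.82 118.19  13.2    1.57]
 [591.11 139.03  12.79   5.61]
 [602.5  220.3   12.83   2.58]]
[[732.28 197.36]
 [718.84 118.32]
 [588.32 137.12]
 [600.95 219.  ]] [np.float64(133.0974507228012), np.float64(80.17509525902551), np.float64(131.86493689626184), np.float64(82.84407283300061)]
snail tri
 [[ 540.39 -120.09   20.45    1.03]
 [ 535.71 -172.28   23.81    0.68]
 [ 447.41 -162.79   29.56    3.66]
 [ 452.28 -112.     26.03    1.86]]
[[ 540.01 -118.49]
 [ 534.99 -171.37]
 [ 446.1  -164.01]
 [ 451.61 -112.13]] [np.float64(88.62563242377351), np.float64(53.12187964643589), np.float64(89.19529336529284), np.float64(52.17115750017426)]
beetle [[528.67  59.26  47.39   3.04]
 [547.68  76.36  48.72   
[... 775 characters left out ...]
 84.77336120605469)
bluecav 695 [662.15 171.53   6.  ] ((663.247314453125, 171.2535858154297), (59.1492919921875, 97.24613189697266), 80.60467529296875)
snail 614 [ 493.82 -142.2    30.  ] ((494.4478454589844, -141.67919921875), (52.61123275756836, 88.30001831054688), 84.19122314453125)
snailtab 37 [ 441.62 -137.41   14.  ] ((441.4781188964844, -137.1638641357422), (19.444698333740234, 11.000910758972168), 88.47088623046875)
btab 22 [463.53 134.12  37.  ] ((463.7513122558594, 133.63453674316406), (11.532249450683594, 11.424511909484863), 43.609615325927734)
bamber 252 [508.47 103.01  52.  ] ((508.38470458984375, 102.97358703613281), (20.953927993774414, 88.73811340332031), 43.63505554199219)
```

Everything fits the stated sizes (134x82 trays, 90x52 block, rim about 14 and top about 27 measured).
- Red tray: about (669,-147), yaw -5°.
- Blue tray: about (661,169.5), yaw -9°.
- Snail block: about (494,-143), tab at 175°.
- Beetle block: about (506,100), tab at 133°, white face towards the robot and right.

The plan is to topple the beetle block with shut fingers, then place it.

```bash
cat >> h.py <<'E'
from scipy.spatial.transform import Rotation as Ro
def plan(xyz,yaw=None):
    """tool-frame turn (first), then tool-frame shift after the turn; yaw = world angle of tool y, either end"""
    o=ctrl.get_obs(); R0=Ro.from_rotvec(o["orientation"]); p=o["ee_pos"]
    Rm=R0.as_matrix(); cur=np.arctan2(Rm[1,1],Rm[0,1])
    print("t",o["t"],"pos",p,"tooly deg",np.degrees(cur),"q",o["qpos"],"w",o["width"],"F",o["ft_force"])
    for k in ([0,1,-1] if yaw is not None else [0]):
        y=cur if yaw is None else yaw+k*np.pi
        ydir=np.array([np.cos(y),np.sin(y),0]); z=np.array([0,0,-1.]); Rt=np.c_[np.cross(ydir,z),ydir,z]
        dz=-((y-cur+np.pi)%(2*np.pi)-np.pi)
        q6=o["qpos"][5]+dz+np.arctan2(xyz[1],xyz[0])-o["qpos"][0]
        print("turn",(R0.inv()*Ro.from_matrix(Rt)).as_rotvec().round(4),"dz",round(dz,3),"shift after",(Rt.T@(np.array(xyz)-p)).round(1),"q6~",round(q6,2))
E
python3 - <<'E'
from h import *
plan([552,143,120],np.radians(43))
E
```

```text
t 0.1 pos [ 209.36 -588.37  221.98] tooly deg -70.41471308529822 q [-1.25  0.42  1.63 -0.    1.09 -0.02] w 87.97376620340195 F [-0.66 -0.04  0.68]
turn [-0.   -0.   -1.98] dz -1.979 shift after [301.2 749.4 102. ] q6~ -0.5
turn [-0.    0.    1.16] dz 1.162 shift after [-301.2 -749.4  102. ] q6~ 2.64
turn [-0.    0.    1.16] dz 1.162 shift after [-301.2 -749.4  102. ] q6~ 2.64
```

```bash
python3 -m pendant '{"grip":[-1,-1,-1,-1,-1,-1,-1,-1,-1,-1,-1,-1],"linear":[[0,0,0],[0,0,0],[0,0,0],[0,0,0],[0,0,0],[0,0,0],[0,0,0],[0,0,0],[0,0,0],[0,0,0],[0,0,0],[0,0,0]],"angular":[[0,0,-0.12],[0,0,-0.12],[0,0,-0.12],[0,0,-0.12],[0,0,-0.12],[0,0,-0.12],[0,0,-0.12],[0,0,-0.12],[0,0,-0.12],[0,0,-0.12],[0,0,-0.12],[0,0,-0.12]]}' | tail -3
python3 -m pendant '{"grip":[-1,-1,-1,-1,-1],"linear":[[0,0,0],[0,0,0],[0,0,0],[0,0,0],[0,0,0]],"angular":[[0,0,-0.108],[0,0,-0.108],[0,0,-0.108],[0,0,-0.108],[0,0,-0.107]]}' | tail -3
python3 -m pendant '{"grip":[-1,-1,-1,-1,-1,-1,-1,-1,-1,-1,-1,-1],"linear":[[12.5,31,0],[12.5,31,0],[12.5,31,0],[12.5,31,0],[12.5,31,0],[12.5,31,0],[12.5,31,0],[12.5,31,0],[12.5,31,0],[12.5,31,0],[12.5,31,0],[12.5,31,0]],"angular":[[0,0,0],[0,0,0],[0,0,0],[0,0,0],[0,0,0],[0,0,0],[0,0,0],[0,0,0],[0,0,0],[0,0,0],[0,0,0],[0,0,0]]}' | tail -3
python3 -m pendant '{"grip":[-1,-1,-1,-1,-1,-1,-1,-1,-1,-1,-1,-1],"linear":[[12.5,31,0],[12.5,31,0],[12.5,31,0],[12.5,31,0],[12.5,31,0],[12.5,31,0],[12.5,31,0],[12.5,31,0],[12.5,31,0],[12.5,31,0],[12.5,31,0],[0,0,0]],"angular":[[0,0,0],[0,0,0],[0,0,0],[0,0,0],[0,0,0],[0,0,0],[0,0,0],[0,0,0],[0,0,0],[0,0,0],[0,0,0],[0,0,0]]}' | tail -3
python3 - <<'E'
from h import *
plan([552,143,38],np.radians(43))
E
```

```text
ft_force: [-0.4, -0.3, -0.3]
width: 11.4
grasp_force: 0.0
ft_force: [0.4, -0.6, -0.1]
width: 0.3
grasp_force: 0.0
ft_force: [0.5, -0.3, 0.2]
width: 0.4
grasp_force: 0.0
ft_force: [-0.1, -0.4, 0.5]
width: 0.4
grasp_force: 0.0
t 3.5167 pos [537.41 111.88 222.66] tooly deg 43.15079293823086 q [ 0.18  0.31  1.8   0.    1.03 -0.57] w 0.44736540843552175 F [-0.06 -0.44  0.48]
turn [0. 0. 0.] dz 0.003 shift after [ 12.8  31.9 184.7] q6~ -0.5
turn [-0.    0.   -3.14] dz -3.139 shift after [-12.8 -31.9 184.7] q6~ -3.64
turn [-0.    0.   -3.14] dz -3.139 shift after [-12.8 -31.9 184.7] q6~ -3.64
```

```bash
python3 -m pendant '{"grip":[-1,-1,-1,-1,-1,-1,-1,-1,-1,-1,-1,-1],"linear":[[6.4,16,0],[6.4,16,0],[0,0,20],[0,0,25],[0,0,25],[0,0,25],[0,0,25],[0,0,25],[0,0,25],[0,0,15],[0,0,0],[0,0,0]],"angular":[[0,0,0],[0,0,0],[0,0,0],[0,0,0],[0,0,0],[0,0,0],[0,0,0],[0,0,0],[0,0,0],[0,0,0],[0,0,0],[0,0,0]]}' | tail -5
python3 -m pendant '{"grip":[-1,-1,-1,-1,-1,-1,-1,-1,-1,-1,-1,-1],"linear":[[0,-6,0],[0,-6,0],[0,-6,0],[0,-6,0],[0,-6,0],[0,-5,0],[0,-5,0],[0,-5,0],[0,-5,0],[0,-5,0],[0,-5,0],[0,-5,0]],"angular":[[0,0,0],[0,0,0],[0,0,0],[0,0,0],[0,0,0],[0,0,0],[0,0,0],[0,0,0],[0,0,0],[0,0,0],[0,0,0],[0,0,0]]}' | tail -5
python3 - <<'E'
from h import *
plan([552,143,220],np.radians(43))
a=ctrl.get_image("scene")[130:250,200:360,::-1];b=ctrl.get_image("top")[160:250,180:300,::-1]
cv2.imwrite("pics/p1.png",np.hstack([cv2.resize(a,(400,300),interpolation=2),cv2.resize(b,(400,300),interpolation=2)]))
E
```

```text
ee_pos: [549.4, 138.5, 37.0]
orientation: [-1.253, -2.879, 0.002]
ft_force: [0.4, 0.0, 0.6]
width: 0.3
grasp_force: 0.0
ee_pos: [501.8, 94.1, 37.6]
orientation: [-1.253, -2.88, 0.0]
ft_force: [0.4, 0.1, 0.4]
width: 0.3
grasp_force: 0.0
t 5.5167 pos [501.79  94.06  37.55] tooly deg 42.97477829367402 q [ 0.16  0.56  1.98 -0.    0.61 -0.59] w 0.2967808433932143 F [0.42 0.13 0.4 ]
turn [-0. -0. -0.] dz -0.0 shift after [   1.5   70.1 -182.4] q6~ -0.5
turn [-0.    0.    3.14] dz 3.141 shift after [  -1.5  -70.1 -182.4] q6~ 2.64
turn [-0.    0.    3.14] dz 3.141 shift after [  -1.5  -70.1 -182.4] q6~ 2.64
```

View pics/p1.png

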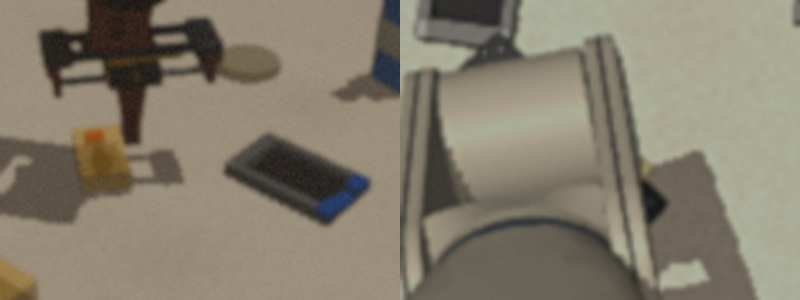

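The block has fallen flat, amber face up (left half, around (100,155)). The arm hides it from the top camera, so I lift and swing aside.

```bash
python3 -m pendant '{"grip":[1,1,1,1,1,1,1,1,1,1,1,1],"linear":[[0,0,-30],[0,0,-35],[0,0,-35],[-22,-27,-10],[-24,-30,0],[-24,-30,0],[-24,-30,0],[-24,-30,0],[-24,-30,0],[-24,-30,0],[-24,-30,0],[-24,-30,0]],"angular":[[0,0,0],[0,0,0],[0,0,0],[0,0,0],[0,0,0],[0,0,0],[0,0,0],[0,0,0],[0,0,0],[0,0,0],[0,0,0],[0,0,0]]}' | tail -5
python3 - <<'E'
from h import *
im=ctrl.get_image("top")[:,:,::-1].copy(); s=ctrl.get_image("scene")[:,:,::-1].copy()
cv2.imwrite("pics/t2.png",im);cv2.imwrite("pics/s2.png",s)
hsv=cv2.cvtColor(im,cv2.COLOR_BGR2HSV)
def M(lo,hi,roi):
    m=cv2.inRange(hsv,lo,hi); z=np.zeros_like(m); x0,y0,x1,y1=roi; z[y0:y1,x0:x1]=m[y0:y1,x0:x1]
    return z,max(cv2.findContours(z,0,1)[0],key=cv2.contourArea)[:,0]
for nm,lo,hi,h in [('btab',(0,120,60),(12,255,255),14),('bamber',(15,60,60),(35,255,255),30)]:
    z,c=M(lo,hi,(190,175,275,260)); ys,xs=np.nonzero(z); r=cv2.minAreaRect(plane("top",c,h)[:,:2].astype(np.float32))
    print(nm,len(xs),plane("top",[(xs.mean(),ys.mean())],h)[0],r)
a=s[130:220,200:320];b=im[170:260,185:305]
cv2.imwrite("pics/p2.png",np.hstack([cv2.resize(a,(400,300),interpolation=2),cv2.resize(b,(400,300),interpolation=2)]))
E
```

```text
ee_pos: [452.4, -246.0, 147.8]
orientation: [1.253, 2.88, 0.0]
ft_force: [0.4, 0.9, 0.7]
width: 76.7
grasp_force: 0.0
btab 36 [439.2  109.78  14.  ] ((439.8181457519531, 110.30270385742188), (19.604873657226562, 11.657291412353516), 43.81911849975586)
bamber 636 [473.89  71.46  30.  ] ((473.8735656738281, 72.01577758789062), (52.19910430908203, 88.43834686279297), 43.4257926940918)
```

View pics/p2.png

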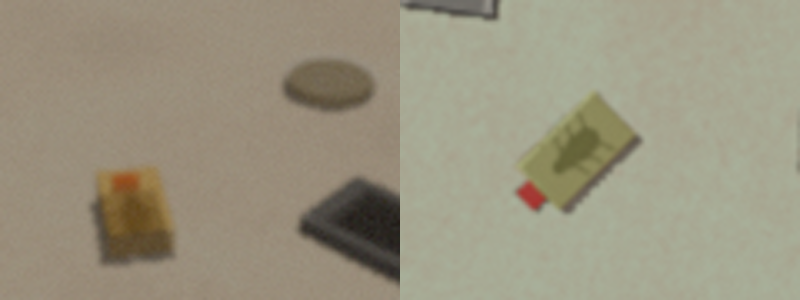

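The right half shows the beetle block flat with its white back down, corners at about (597,93), (640,138), (565,212) and (518,160), and the red tab at (531,195). The left half shows its top corners at about (97,172), (158,168), (173,238) and (105,240).

```bash
python3 - <<'E'
from h import *
f=lambda q,o:(np.array(q,float)+.5)/(400/120)-.5+o
T=f([(197,93),(240,138),(165,212),(118,160)],[185,170])
print(proj("scene",plane("top",T,30)),f([(97,172),(158,168),(173,238),(105,240)],[200,130]))
print(plane("top",T,30))
S=f([(158,168),(173,238),(105,240),(97,172)],[200,130])
print(tri(T,S))
plan([474.5,71.9,150],np.radians(43.5))
E
```

```text
[[249.95 198.35]
 [230.2  200.3 ]
 [226.36 181.85]
 [247.05 180.22]] [[228.75 181.25]
 [247.05 180.05]
 [251.55 201.05]
 [231.15 201.65]]
[[521.61  53.2   30.  ]
 [483.73  18.86  30.  ]
 [425.14  81.62  30.  ]
 [468.44 119.16  30.  ]]
[[516.91  50.53  86.68   2.8 ]
 [506.35  34.24  25.89  54.52]
 [426.76  88.91 -42.67   9.58]
 [449.25 102.35  33.1   50.45]]
t 6.7167 pos [ 452.77 -248.84  147.99] tooly deg 42.688269239252826 q [-0.53  0.37  1.92 -0.    0.84 -1.27] w 84.94134723212105 F [0.74 0.86 0.34]
turn [-0.    0.   -0.01] dz -0.014 shift after [217.7 236.5  -2. ] q6~ -0.61
turn [0.   0.   3.13] dz 3.127 shift after [-217.7 -236.5   -2. ] q6~ 2.53
turn [0.   0.   3.13] dz 3.127 shift after [-217.7 -236.5   -2. ] q6~ 2.53
```

```bash
python3 -m pendant '{"grip":[1,1,1,1,1,1,1,1,1,1,1,1],"linear":[[21.7,23.6,0],[21.7,23.6,0],[21.7,23.6,0],[21.7,23.6,0],[21.7,23.6,0],[21.7,23.6,0],[21.7,23.6,0],[21.7,23.6,0],[21.7,23.6,0],[21.7,23.6,0],[0,0,40],[0,0,40]],"angular":[[0,0,-0.014],[0,0,0],[0,0,0],[0,0,0],[0,0,0],[0,0,0],[0,0,0],[0,0,0],[0,0,0],[0,0,0],[0,0,0],[0,0,0]]}' | tail -5
python3 - <<'E'
from h import *
plan([474.9,70.9,12.5],np.radians(43.5))
E
```

```text
ee_pos: [475.8, 78.9, 68.8]
orientation: [1.225, 2.886, 0.006]
ft_force: [0.2, 0.5, -0.4]
width: 88.3
grasp_force: 0.0
t 7.7167 pos [475.83  78.89  68.77] tooly deg 44.006002132152105 q [ 0.14  0.47  2.04  0.    0.63 -0.63] w 88.30026026107133 F [ 0.21  0.49 -0.35]
turn [0.01 0.   0.01] dz 0.009 shift after [-5.2 -6.2 56.3] q6~ -0.61
turn [-0.01  0.01 -3.13] dz -3.133 shift after [ 5.2  6.2 56.3] q6~ -3.75
turn [-0.01  0.01 -3.13] dz -3.133 shift after [ 5.2  6.2 56.3] q6~ -3.75
```

```bash
python3 -m pendant '{"grip":[1,1],"linear":[[-4,-5,0],[0,0,0]],"angular":[[0,0,0],[0,0,0]]}' | tail -5
python3 - <<'E'
from h import *
plan([474.9,70.9,12.5],np.radians(43.5))
E
```

```text
ee_pos: [470.1, 69.2, 66.1]
orientation: [-1.23, -2.885, 0.006]
ft_force: [0.8, -0.2, 0.7]
width: 87.7
grasp_force: 0.0
t 7.8833 pos [470.07  69.23  66.07] tooly deg 43.828386693556695 q [ 0.12  0.47  2.04 -0.    0.63 -0.64] w 87.6849456476751 F [ 0.8  -0.18  0.7 ]
turn [-0.01 -0.    0.01] dz 0.006 shift after [-2.1  4.7 53.6] q6~ -0.61
turn [ 0.01 -0.01 -3.14] dz -3.136 shift after [ 2.1 -4.7 53.6] q6~ -3.75
turn [ 0.01 -0.01 -3.14] dz -3.136 shift after [ 2.1 -4.7 53.6] q6~ -3.75
```

```bash
python3 -m pendant '{"grip":[1,1,1,1,1,1],"linear":[[-2,4.5,0],[0,0,15],[0,0,15],[0,0,13],[0,0,10],[0,0,0]],"angular":[[0,0,0],[0,0,0],[0,0,0],[0,0,0],[0,0,0],[0,0,0]]}' | tail -5
python3 - <<'E'
from h import *
plan([474.9,70.9,12.5],np.radians(43.5))
E
python3 -m pendant '{"grip":[1,1],"linear":[[0,0,0],[0,0,0]],"angular":[[0,0,0],[0,0,0]]}' | tail -5
```

```text
ee_pos: [478.4, 70.9, 15.5]
orientation: [1.234, 2.887, 0.002]
ft_force: [0.0, 0.9, 0.1]
width: 87.9
grasp_force: 0.0
t 8.3833 pos [478.43  70.93  15.54] tooly deg 43.71900713187929 q [ 0.12  0.58  2.04  0.    0.52 -0.64] w 87.86332295265731 F [0.01 0.88 0.12]
turn [0. 0. 0.] dz 0.004 shift after [ 2.4 -2.6  3. ] q6~ -0.61
turn [-0.    0.   -3.14] dz -3.138 shift after [-2.4  2.6  3. ] q6~ -3.75
turn [-0.    0.   -3.14] dz -3.138 shift after [-2.4  2.6  3. ] q6~ -3.75
ee_pos: [478.5, 71.1, 16.1]
orientation: [1.233, 2.887, 0.002]
ft_force: [-0.3, -0.3, -0.1]
width: 87.8
grasp_force: 0.0
```

Adjust slightly, then close.

```bash
python3 -m pendant '{"grip":[1,1,-1,-1,-1,-1,-1,-1,-1,-1],"linear":[[2.3,-2.5,3],[0,0,0],[0,0,0],[0,0,0],[0,0,0],[0,0,0],[0,0,0],[0,0,0],[0,0,0],[0,0,0]],"angular":[[0,0,0],[0,0,0],[0,0,0],[0,0,0],[0,0,0],[0,0,0],[0,0,0],[0,0,0],[0,0,0],[0,0,0]]}' | tail -5
```

```text
ee_pos: [474.1, 71.0, 11.7]
orientation: [1.233, 2.889, 0.0]
ft_force: [-0.1, 0.8, -0.2]
width: 51.7
grasp_force: 30.0
```

```bash
python3 -m pendant '{"grip":[-1,-1,-1,-1,-1,-1,-1,-1,-1,-1,-1,-1],"linear":[[0,0,-10],[0,0,-20],[0,0,-25],[0,0,-25],[0,0,-10],[0,0,0],[0,0,0],[0,0,0],[0,0,0],[0,0,0],[0,0,0],[0,0,0]],"angular":[[0,0,0],[0,0,0],[0,0,0],[0,0,0],[0,0,0.1],[0,0,0.115],[0,0,0.115],[0,0,0.115],[0,0,0.115],[0,0,0.115],[0,0,0.115],[0,0,0.115]]}' | tail -5
python3 -m pendant '{"grip":[-1,-1,-1,-1,-1,-1,-1,-1,-1,-1,-1,-1],"linear":[[0,0,0],[0,0,0],[0,0,0],[0,0,0],[0,0,0],[0,0,0],[0,0,0],[0,0,0],[0,0,0],[0,0,0],[0,0,0],[0,0,0]],"angular":[[0,0,0.115],[0,0,0.115],[0,0,0.115],[0,0,0.115],[0,0,0.115],[0,0,0.115],[0,0,0.115],[0,0,0.115],[0,0,0.115],[0,0,0.115],[0,0,0.115],[0,0,0.115]]}' | tail -5
python3 - <<'E'
from h import *
plan([669,-147,100],np.radians(-95.1))
E
```

```text
ee_pos: [473.6, 70.9, 102.2]
orientation: [-2.378, -2.053, 0.0]
ft_force: [-1.2, -0.3, -1.5]
width: 51.7
grasp_force: 30.0
ee_pos: [473.6, 71.0, 102.2]
orientation: [3.141, 0.069, -0.0]
ft_force: [-0.0, 0.1, -1.4]
width: 51.5
grasp_force: 30.0
t 11.3833 pos [473.65  70.95 102.19] tooly deg -87.4724185610828 q [ 0.12  0.4   2.03 -0.    0.71  1.65] w 51.46371525075362 F [-0.04  0.08 -1.39]
turn [0.   0.   0.13] dz 0.133 shift after [214.  199.7   2.2] q6~ 1.44
turn [-0.    0.   -3.01] dz -3.008 shift after [-214.  -199.7    2.2] q6~ -1.7
turn [-0.    0.   -3.01] dz -3.008 shift after [-214.  -199.7    2.2] q6~ -1.7
```

```bash
python3 -m pendant '{"grip":[-1,-1,-1,-1,-1,-1,-1,-1,-1,-1,-1,-1],"linear":[[0,0,0],[0,0,0],[23.8,22.2,0],[23.8,22.2,0],[23.8,22.2,0],[23.8,22.2,0],[23.8,22.2,0],[23.8,22.2,0],[23.8,22.2,0],[23.8,22.2,0],[23.8,22.2,0],[0,0,15]],"angular":[[0,0,0.066],[0,0,0.066],[0,0,0],[0,0,0],[0,0,0],[0,0,0],[0,0,0],[0,0,0],[0,0,0],[0,0,0],[0,0,0],[0,0,0]]}' | tail -5
python3 -m pendant '{"grip":[-1,-1,-1],"linear":[[0,0,20],[0,0,20],[0,0,0]],"angular":[[0,0,0],[0,0,0],[0,0,0]]}' | tail -5
python3 - <<'E'
from h import *
plan([669,-147,19],np.radians(-95.1))
s=ctrl.get_image("scene")[:,:,::-1]
cv2.imwrite("pics/p3.png",cv2.resize(s[190:320,190:330],None,fx=4.5,fy=4.5,interpolation=2))
plan([669,-147,19],np.radians(-95.1))
E
```

```text
ee_pos: [677.0, -150.7, 90.5]
orientation: [3.136, -0.133, 0.015]
ft_force: [1.2, -0.3, -0.9]
width: 51.7
grasp_force: 30.0
ee_pos: [667.4, -145.0, 42.7]
orientation: [-3.137, 0.13, 0.012]
ft_force: [-1.2, -0.2, -1.6]
width: 52.1
grasp_force: 30.0
t 12.6333 pos [ 667.45 -144.97   42.72] tooly deg -94.72815566666321 q [-0.23  0.73  1.57 -0.    0.85  1.42] w 52.094123111422405 F [-1.15 -0.15 -1.63]
turn [-0.    0.01  0.01] dz 0.006 shift after [ 1.7  1.9 23.7] q6~ 1.44
turn [-0.01 -0.   -3.14] dz -3.135 shift after [-1.7 -1.9 23.7] q6~ -1.7
turn [-0.01 -0.   -3.14] dz -3.135 shift after [-1.7 -1.9 23.7] q6~ -1.7
t 12.6833 pos [ 668.54 -145.05   44.58] tooly deg -94.71372095043577 q [-0.23  0.73  1.57  0.    0.85  1.42] w 51.63084167798466 F [-0.68 -0.24 -1.73]
turn [-0.    0.01  0.01] dz 0.007 shift after [ 0.6  1.9 25.6] q6~ 1.44
turn [-0.01 -0.   -3.13] dz -3.135 shift after [-0.6 -1.9 25.6] q6~ -1.7
turn [-0.01 -0.   -3.13] dz -3.135 shift after [-0.6 -1.9 25.6] q6~ -1.7
```

View pics/p3.png

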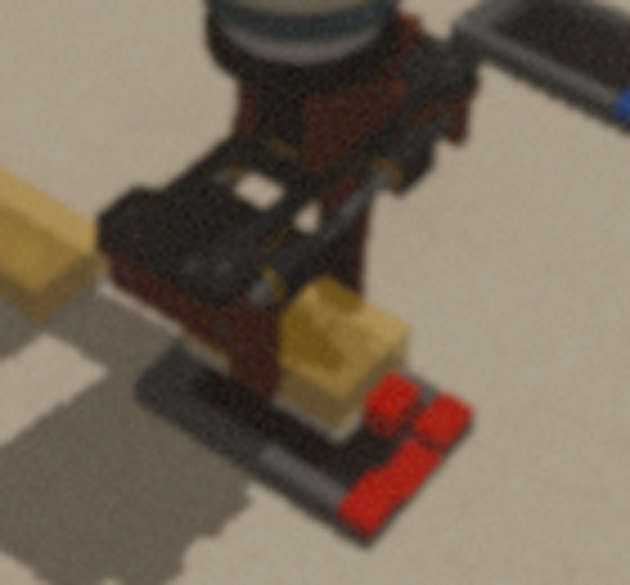

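The picture shows the held block above the red tray with its tab (crop (393,403)) in line with the slot. I check the tab against the model before lowering.

```bash
python3 - <<'E'
from h import *
s=ctrl.get_image("scene")[:,:,::-1].copy(); o=ctrl.get_obs(); p=o["ee_pos"]; print(p)
hsv=cv2.cvtColor(s,cv2.COLOR_BGR2HSV); m=cv2.inRange(hsv,(0,140,60),(10,255,255))|cv2.inRange(hsv,(172,140,60),(180,255,255)); m[:260]=0
n,l,st,ce=cv2.connectedComponentsWithStats(m)
print(st[1:],ce[1:])
a=np.radians(-4.8); R=np.array([[np.cos(a),-np.sin(a)],[np.sin(a),np.cos(a)]])
b=np.array([[x,y,z] for x in(45,61) for y in(-11,11) for z in(0,14)],float)
w=np.c_[b[:,:2]@R.T+p[:2],b[:,2]+p[2]-11.7]; u=proj("scene",w); h=cv2.convexHull(u.astype(np.float32)); 
M=cv2.moments(h); print("pred tab bbox",u.min(0),u.max(0),"cent",M["m10"]/M["m00"],M["m01"]/M["m00"])
# tray cap: near half (-y side) and far
a=np.radians(-5.1); R=np.array([[np.cos(a),-np.sin(a)],[np.sin(a),np.cos(a)]])
for ys in((-41,-15),(15,41)):
    b=np.array([[x,y,16] for x in(49,67) for y in ys],float); w=np.c_[b[:,:2]@R.T+[669,-147],b[:,2]]; u=proj("scene",w); print("cap",u.min(0),u.max(0))
E
```

```text
[ 669.98 -145.3    46.24]
[[265 272  30  37 501]] [[278.65 289.31]]
pred tab bbox [272.22 272.03] [285.79 287.9 ] cent 278.9691735099755 279.92013658926203
cap [263.47 292.93] [279.05 306.59]
cap [280.2  275.36] [294.82 287.67]
```

```bash
python3 -m pendant '{"grip":[-1,-1,-1,-1],"linear":[[1.5,1.5,5],[0,0,5],[0,0,5],[0,0,0]],"angular":[[0,0,0.006],[0,0,0],[0,0,0],[0,0,0]]}' | tail -5
python3 - <<'E'
from h import *
plan([669,-147,19],np.radians(-95.1))
s=ctrl.get_image("scene")[:,:,::-1]
cv2.imwrite("pics/p4.png",cv2.resize(s[245:320,210:305],None,fx=8,fy=8,interpolation=2))
E
```

```text
ee_pos: [672.1, -147.2, 31.2]
orientation: [-3.138, 0.138, 0.001]
ft_force: [-0.8, 0.3, -1.6]
width: 52.1
grasp_force: 30.0
t 13.0667 pos [ 672.08 -147.16   31.23] tooly deg -95.04711745295921 q [-0.23  0.75  1.56  0.    0.83  1.43] w 52.10318557877538 F [-0.85  0.32 -1.65]
turn [-0.  0.  0.] dz 0.001 shift after [-3.1  0.1 12.2] q6~ 1.44
turn [-0.   -0.   -3.14] dz -3.141 shift after [ 3.1 -0.1 12.2] q6~ -1.7
turn [-0.   -0.   -3.14] dz -3.141 shift after [ 3.1 -0.1 12.2] q6~ -1.7
```

View pics/p4.png

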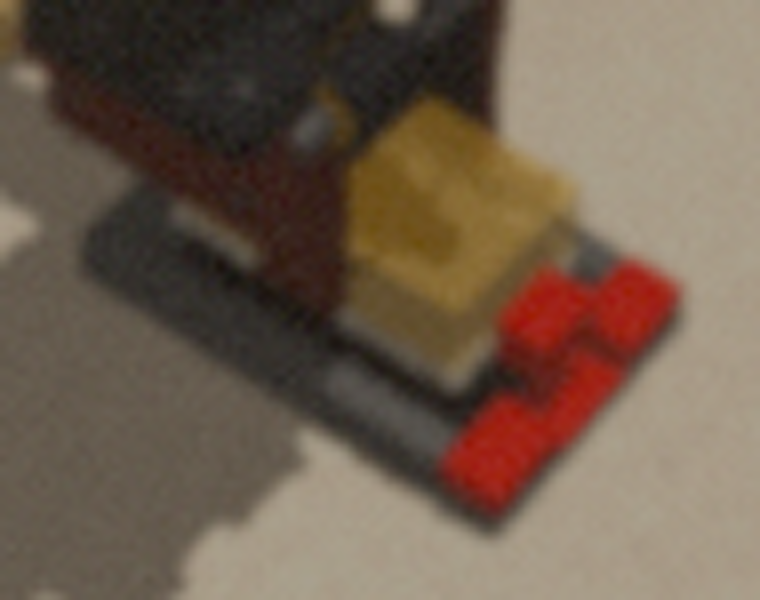

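The tab top face is at about (500,312), (545,268), (597,300), (548,347). Red cap rim corners are at about (630,258), (680,290), (497,512), (445,465). I cast these onto their planes.

```bash
python3 - <<'E'
from h import *
f=lambda q:(np.array(q,float)+.5)/8-.5+[210,245]
a=np.radians(-5.1); R=np.array([[np.cos(a),-np.sin(a)],[np.sin(a),np.cos(a)]])
t=lambda q,z:(plane("scene",f(q),z)[:,:2]-[669,-147])@R
print("tab",t([(500,312),(545,268),(597,300),(548,347)],33.5),"expect 45/61, +-11")
print("cap",t([(630,258),(680,290),(497,512),(445,465)],16),"expect 49/67, +-41")
print("block top",t([(578,190),(458,310)],49.5),"expect 45,+-26")
E
```

```text
tab [[44.67 -7.78]
 [45.46 10.13]
 [61.25  9.63]
 [59.97 -9.39]] expect 45/61, +-11
cap [[ 52.6   38.91]
 [ 68.38  37.9 ]
 [ 70.35 -43.94]
 [ 52.89 -40.76]] expect 49/67, +-41
block top [[ 45.24  23.61]
 [ 43.99 -24.55]] expect 45,+-26
```

```bash
python3 -m pendant '{"grip":[-1,-1,-1,-1,-1],"linear":[[1.7,1,2],[0,0,3],[0,0,3],[0,0,2],[0,0,0]],"angular":[[0,0,0],[0,0,0],[0,0,0],[0,0,0],[0,0,0]]}' | tail -5
python3 -m pendant '{"grip":[-1,-1,-1],"linear":[[0,0,1],[0,0,1],[0,0,0]],"angular":[[0,0,0],[0,0,0],[0,0,0]]}' | tail -5
```

```text
ee_pos: [673.6, -148.4, 21.0]
orientation: [-3.138, 0.138, 0.002]
ft_force: [-0.1, -0.9, -1.5]
width: 51.9
grasp_force: 30.0
ee_pos: [674.0, -148.4, 19.5]
orientation: [-3.139, 0.139, 0.0]
ft_force: [-0.7, -0.7, -1.1]
width: 51.9
grasp_force: 30.0
```

No contact force with the block's underside below the rim, so it is in the cavity. Release and lift.

```bash
python3 -m pendant '{"grip":[-1,1,1,1,1,1,1,1,1,1,1,1],"linear":[[0,0,0.7],[0,0,0],[0,0,0],[0,0,0],[0,0,0],[0,0,0],[0,0,-15],[0,0,-25],[0,0,-25],[0,0,-25],[0,0,-25],[0,0,-15]],"angular":[[0,0,0],[0,0,0],[0,0,0],[0,0,0],[0,0,0],[0,0,0],[0,0,0],[0,0,0],[0,0,0],[0,0,0],[0,0,0],[0,0,0]]}' | tail -5
python3 - <<'E'
from h import *
plan([494.3,-143.3,150],np.radians(85))
E
```

```text
ee_pos: [675.4, -148.8, 153.4]
orientation: [3.138, -0.139, 0.007]
ft_force: [1.0, -0.1, 0.3]
width: 87.8
grasp_force: 0.0
t 14.7833 pos [ 675.36 -148.8   153.38] tooly deg -95.05694372782122 q [-0.23  0.59  1.52 -0.    1.02  1.43] w 87.82949117907098 F [ 1.04 -0.06  0.29]
turn [-0.01 -0.    3.14] dz 3.141 shift after [180.8 -10.3   3.4] q6~ 4.52
turn [ 0. -0. -0.] dz -0.001 shift after [-180.8   10.3    3.4] q6~ 1.38
turn [ 0. -0. -0.] dz -0.001 shift after [-180.8   10.3    3.4] q6~ 1.38
```

```bash
python3 -m pendant '{"grip":[1,1,1,1,1,1,1,1,1,1,1,1],"linear":[[-22.5,1.3,0],[-22.5,1.3,0],[-22.5,1.3,0],[-22.5,1.3,0],[-22.5,1.3,0],[-22.5,1.3,0],[-22.5,1.3,0],[-22.5,1.3,0],[0,0,30],[0,0,30],[0,0,30],[0,0,0]],"angular":[[0,0,0],[0,0,0],[0,0,0],[0,0,0],[0,0,0],[0,0,0],[0,0,0],[0,0,0],[0,0,0],[0,0,0],[0,0,0],[0,0,0]]}' | tail -5
python3 -m pendant '{"grip":[1],"linear":[[0,0,0]],"angular":[[0,0,0]]}' | tail -5
python3 - <<'E'
from h import *
plan([494.6,-143.3,12],np.radians(-95))
E
```

```text
ee_pos: [490.9, -142.1, 55.8]
orientation: [-3.137, 0.139, 0.01]
ft_force: [-1.1, 0.5, -0.2]
width: 87.8
grasp_force: 0.0
ee_pos: [493.1, -142.8, 58.9]
orientation: [-3.138, 0.138, 0.004]
ft_force: [-0.3, 0.8, -0.5]
width: 87.9
grasp_force: 0.0
t 15.8667 pos [ 493.14 -142.77   58.94] tooly deg -95.05419504507849 q [-0.3   0.52  1.97  0.    0.66  1.35] w 87.88343185766645 F [-0.32  0.79 -0.48]
turn [-0.  0. -0.] dz -0.001 shift after [ 1.5  0.4 46.9] q6~ 1.38
turn [0.   0.   3.14] dz 3.141 shift after [-1.5 -0.4 46.9] q6~ 4.52
turn [0.   0.   3.14] dz 3.141 shift after [-1.5 -0.4 46.9] q6~ 4.52
```

```bash
python3 -m pendant '{"grip":[1,1,1,1,1,1,1],"linear":[[0.5,0.3,12],[0,0,13],[0,0,12],[0,0,8],[0,0,2],[0,0,0],[0,0,0]],"angular":[[0,0,0],[0,0,0],[0,0,0],[0,0,0],[0,0,0],[0,0,0],[0,0,0]]}' | tail -5
python3 -m pendant '{"grip":[-1,-1,-1,-1,-1,-1,-1,-1,-1],"linear":[[0,0,0],[0,0,0],[0,0,0],[0,0,0],[0,0,0],[0,0,0],[0,0,0],[0,0,0],[0,0,0]],"angular":[[0,0,0],[0,0,0],[0,0,0],[0,0,0],[0,0,0],[0,0,0],[0,0,0],[0,0,0],[0,0,0]]}' | tail -5
```

```text
ee_pos: [494.6, -143.4, 12.3]
orientation: [3.138, -0.138, 0.001]
ft_force: [0.3, 0.5, -0.1]
width: 87.7
grasp_force: 0.0
ee_pos: [494.4, -143.3, 12.1]
orientation: [3.138, -0.138, 0.0]
ft_force: [0.2, 0.6, 2.8]
width: 51.7
grasp_force: 29.9
```

```bash
python3 -m pendant '{"grip":[-1,-1,-1,-1,-1,-1,-1,-1,-1,-1,-1,-1],"linear":[[0,0,-10],[0,0,-20],[0,0,-25],[0,0,-25],[0,0,-10],[0,0,0],[0,0,0],[0,0,0],[0,0,0],[0,0,0],[0,0,0],[0,0,0]],"angular":[[0,0,0],[0,0,0],[0,0,0],[0,0,0],[0,0,-0.118],[0,0,-0.118],[0,0,-0.118],[0,0,-0.118],[0,0,-0.118],[0,0,-0.118],[0,0,-0.118],[0,0,-0.118]]}' | tail -5
python3 -m pendant '{"grip":[-1,-1,-1,-1,-1,-1,-1,-1,-1,-1,-1,-1],"linear":[[0,0,0],[0,0,0],[0,0,0],[0,0,0],[0,0,0],[0,0,0],[0,0,0],[0,0,0],[0,0,0],[0,0,0],[0,0,0],[0,0,0]],"angular":[[0,0,-0.118],[0,0,-0.118],[0,0,-0.118],[0,0,-0.118],[0,0,-0.118],[0,0,-0.118],[0,0,-0.118],[0,0,-0.118],[0,0,-0.118],[0,0,-0.118],[0,0,-0.118],[0,0,-0.118]]}' | tail -5
python3 -m pendant '{"grip":[-1,-1,-1,-1,-1,-1,-1],"linear":[[0,0,0],[0,0,0],[0,0,0],[0,0,0],[0,0,0],[0,0,0],[0,0,0]],"angular":[[0,0,-0.118],[0,0,-0.118],[0,0,-0.118],[0,0,-0.118],[0,0,-0.118],[0,0,-0.118],[0,0,0]]}' | tail -5
python3 - <<'E'
from h import *
plan([661,169.5,100],np.radians(80.8))
E
```

```text
ee_pos: [494.0, -143.2, 102.4]
orientation: [-2.854, -1.312, 0.0]
ft_force: [-0.3, 0.1, -2.0]
width: 52.0
grasp_force: 29.9
ee_pos: [494.0, -143.2, 102.3]
orientation: [-1.315, -2.853, 0.0]
ft_force: [0.0, -0.6, -1.3]
width: 51.8
grasp_force: 29.9
ee_pos: [494.0, -143.2, 102.3]
orientation: [-0.247, -3.132, -0.0]
ft_force: [0.2, 0.7, -1.9]
width: 51.8
grasp_force: 29.9
t 19.7833 pos [ 494.01 -143.22  102.3 ] tooly deg 80.96233273064492 q [-0.31  0.44  1.95  0.    0.75 -1.72] w 51.829086744465265 F [ 0.21  0.75 -1.88]
turn [ 0. -0.  0.] dz 0.003 shift after [-114.8  335.4    2.3] q6~ -1.16
turn [ 0.    0.   -3.14] dz -3.139 shift after [ 114.8 -335.4    2.3] q6~ -4.3
turn [ 0.    0.   -3.14] dz -3.139 shift after [ 114.8 -335.4    2.3] q6~ -4.3
```

```bash
python3 -m pendant '{"grip":[-1,-1,-1,-1,-1,-1,-1,-1,-1,-1,-1,-1],"linear":[[-9.6,28,0],[-9.6,28,0],[-9.6,28,0],[-9.6,28,0],[-9.6,28,0],[-9.6,28,0],[-9.6,28,0],[-9.6,28,0],[-9.6,28,0],[-9.6,28,0],[-9.6,28,0],[-9.6,28,0]],"angular":[[0,0,0],[0,0,0],[0,0,0],[0,0,0],[0,0,0],[0,0,0],[0,0,0],[0,0,0],[0,0,0],[0,0,0],[0,0,0],[0,0,0]]}' | tail -5
python3 -m pendant '{"grip":[-1,-1,-1,-1,-1,-1],"linear":[[0,0,20],[0,0,20],[0,0,20],[0,0,8],[0,0,0],[0,0,0]],"angular":[[0,0,0],[0,0,0],[0,0,0],[0,0,0],[0,0,0],[0,0,0]]}' | tail -5
python3 - <<'E'
from h import *
plan([661,169.5,31],np.radians(80.8))
s=ctrl.get_image("scene")[:,:,::-1]
cv2.imwrite("pics/s5.png",s); cv2.imwrite("pics/p5.png",cv2.resize(s[165:225,270:365],None,fx=8,fy=8,interpolation=2))
E
```

```text
ee_pos: [662.2, 171.1, 102.0]
orientation: [-0.26, -3.13, 0.0]
ft_force: [-0.1, 1.2, -1.5]
width: 51.9
grasp_force: 29.9
ee_pos: [661.9, 169.6, 34.0]
orientation: [-0.257, -3.13, 0.0]
ft_force: [0.6, 0.0, -0.5]
width: 52.0
grasp_force: 29.9
t 21.2833 pos [661.94 169.61  34.03] tooly deg 80.62976157556338 q [ 0.23  0.74  1.58  0.    0.83 -1.17] w 52.04196942978403 F [ 0.6   0.02 -0.49]
turn [-0. -0. -0.] dz -0.003 shift after [ 0.9 -0.3  3. ] q6~ -1.16
turn [-0.    0.    3.14] dz 3.139 shift after [-0.9  0.3  3. ] q6~ 1.98
turn [-0.    0.    3.14] dz 3.139 shift after [-0.9  0.3  3. ] q6~ 1.98
```

View pics/p5.png

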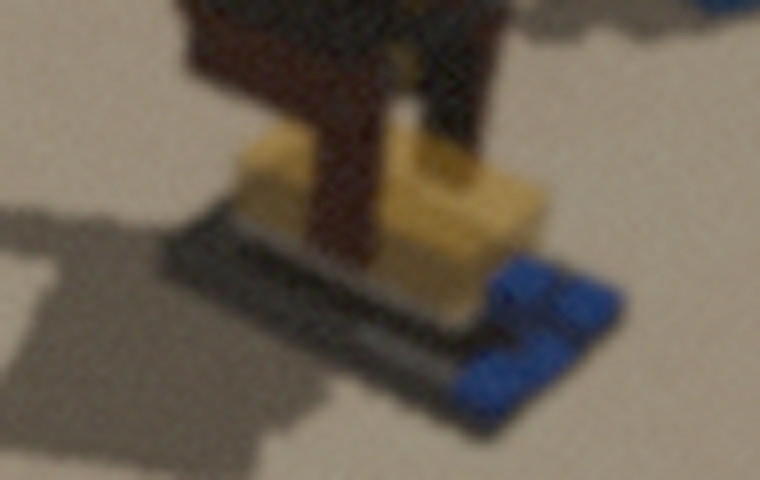

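Tab top corners are at about (488,290), (520,256), (555,275), (525,310). Block top corners are (550,190), (485,248), (238,160), and cap corners (592,268), (625,297), (492,415), (455,380).

```bash
python3 - <<'E'
from h import *
f=lambda q:(np.array(q,float)+.5)/8-.5+[270,165]
a=np.radians(-9.3); R=np.array([[np.cos(a),-np.sin(a)],[np.sin(a),np.cos(a)]])
t=lambda q,z:(plane("scene",f(q),z)[:,:2]-[661.9,169.6])@R
print("tab",t([(488,290),(520,256),(555,275),(525,310)],36),"expect 45/61, +-11")
print("cap",t([(592,268),(625,297),(492,415),(455,380)],16),"expect 49/67, +-41")
print("block top",t([(550,190),(485,248),(238,160)],52),"expect 45,+-26 -45 -26")
s=cv2.imread("pics/scene0.png");hsv=cv2.cvtColor(s,cv2.COLOR_BGR2HSV); m=cv2.inRange(hsv,(100,110,50),(130,255,255)); m[:195]=0;m[220:]=0;m[:,:315]=0;m[:,352:]=0
c=np.vstack(cv2.findContours(m,0,1)[0])[:,0]; print(m.sum()/255,cv2.minAreaRect(t(0,0) if 0 else ((plane("scene",c,16)[:,:2]-[661.9,169.6])@R).astype(np.float32)))
# same, whole-tray non-bench outlines in top0 for both trays
im=cv2.imread("pics/top0.png").astype(np.float32); L=im.max(2)
for nm,c0,yw in(("red",(669,-147),-5.1),("blue",(661.9,169.6),-9.3)):
    a=np.radians(yw);R=np.array([[np.cos(a),-np.sin(a)],[np.sin(a),np.cos(a)]])
    def prof(ax,z):  # mean brightness profile along tray axis ax in plane z
        s=np.arange(-80,80.5,.5); o=np.linspace(-10,10,21) if ax==0 else np.linspace(-35,35,31)
        S,O=np.meshgrid(s,o); q=np.stack([S,O] if ax==0 else [O,S],-1).reshape(-1,2)@R.T+c0
        u=proj("top",np.c_[q,np.full(len(q),z)]).astype(np.float32).reshape(*S.shape,2)
        return s,np.gradient(cv2.remap(L,u[...,0].copy(),u[...,1].copy(),cv2.INTER_LINEAR).mean(0))
    for ax in(0,1):
        s,g=prof(ax,16); k=[i for i in range(2,len(g)-2) if abs(g[i])==abs(g[i-2:i+3]).max() and abs(g[i])>2]
        print(nm,"axis",ax,[(s[i],round(float(g[i]),1)) for i in k])
E
```

```text
tab [[ 44.91 -14.11]
 [ 42.73   8.46]
 [ 56.56   7.12]
 [ 59.25 -15.25]] expect 45/61, +-11
cap [[ 51.54  43.99]
 [ 67.92  37.25]
 [ 68.25 -44.19]
 [ 50.16 -37.15]] expect 49/67, +-41
block top [[ 40.78  25.93]
 [ 42.37 -15.47]
 [-44.47 -28.  ]] expect 45,+-26 -45 -26
119.0 ((60.37385559082031, -5.514232635498047), (77.68073272705078, 19.77083396911621), 88.5333480834961)
red axis 0 [(np.float64(-69.0), -8.3), (np.float64(-63.5), 2.3), (np.float64(-48.0), -6.2), (np.float64(46.0), 8.6)]
red axis 1 [(np.float64(-41.5), -6.8), (np.float64(-28.5), -4.0), (np.float64(30.0), 5.5), (np.float64(42.5), 7.9)]
blue axis 0 [(np.float64(-70.0), -7.6), (np.float64(-64.5), 3.2), (np.float64(-49.5), -5.7), (np.float64(45.5), 5.9), (np.float64(65.5), 4.2)]
blue axis 1 [(np.float64(-45.0), -7.7), (np.float64(-39.0), 3.1), (np.float64(-31.0), -5.0), (np.float64(30.0), 5.8), (np.float64(40.5), 5.9)]
```

Both views agree within about 3 mm. I take a compromise of +1.5 mm along the tray and lower while watching the force.

```bash
python3 - <<'E'
from h import *
o=ctrl.get_obs();R=Ro.from_rotvec(o["orientation"]).as_matrix(); a=np.radians(-9.3)
print((R.T@np.array([1.5*np.cos(a)-.5*np.sin(a),1.5*np.sin(a)+.5*np.cos(a),0])).round(2))
E
```

```text
[-1.5  0.5  0. ]
```

```bash
python3 -m pendant '{"grip":[-1,-1,-1,-1],"linear":[[-1.5,0.5,3],[0,0,3],[0,0,3],[0,0,0]],"angular":[[0,0,0],[0,0,0],[0,0,0],[0,0,0]]}' | tail -5
python3 -m pendant '{"grip":[-1,-1,-1,-1],"linear":[[0,0,2],[0,0,2],[0,0,1],[0,0,0]],"angular":[[0,0,0],[0,0,0],[0,0,0],[0,0,0]]}' | tail -5
```

```text
ee_pos: [663.5, 169.9, 24.8]
orientation: [-0.254, -3.131, 0.0]
ft_force: [-1.2, -0.1, -1.9]
width: 51.7
grasp_force: 29.9
ee_pos: [663.5, 170.0, 19.6]
orientation: [-0.254, -3.131, 0.0]
ft_force: [-0.0, 0.0, -0.5]
width: 51.7
grasp_force: 29.9
```

No contact again. I release, lift, then retreat so both views are clear.

```bash
python3 -m pendant '{"grip":[-1,1,1,1,1,1,1,1,1,1,1,1],"linear":[[0,0,0.8],[0,0,0],[0,0,0],[0,0,0],[0,0,0],[0,0,0],[0,0,-15],[0,0,-25],[0,0,-25],[0,0,-25],[0,0,-25],[0,0,-30]],"angular":[[0,0,0],[0,0,0],[0,0,0],[0,0,0],[0,0,0],[0,0,0],[0,0,0],[0,0,0],[0,0,0],[0,0,0],[0,0,0],[0,0,0]]}' | tail -5
python3 -m pendant '{"grip":[1,1,1,1,1,1,1,1,1,1,1,1],"linear":[[20,-15,-10],[25,-16,0],[25,-16,0],[25,-16,0],[25,-16,0],[25,-16,0],[25,-16,0],[25,-16,0],[20,-15,0],[15,-15,0],[0,0,0],[0,0,0]],"angular":[[0,0,0],[0,0,0],[0,0,0],[0,0,0],[0,0,0],[0,0,0],[0,0,0],[0,0,0],[0,0,0],[0,0,0],[0,0,0],[0,0,0]]}' | tail -5
python3 - <<'E'
from h import *
s=ctrl.get_image("scene")[:,:,::-1];b=ctrl.get_image("top")[:,:,::-1]
cv2.imwrite("pics/p6.png",np.vstack([cv2.resize(b[105:190,175:345],(680,340),interpolation=2),
 np.hstack([cv2.resize(s[165:230,275:370],(340,233),interpolation=2),cv2.resize(s[240:320,205:322],(340,233),interpolation=2)])]))
E
```

```text
ee_pos: [663.1, 169.9, 165.8]
orientation: [-0.254, -3.131, 0.0]
ft_force: [-0.4, 0.4, -0.0]
width: 87.6
grasp_force: 0.0
ee_pos: [411.7, 51.9, 175.3]
orientation: [0.255, 3.129, 0.001]
ft_force: [0.2, 0.6, 1.1]
width: 88.0
grasp_force: 0.0
```

View pics/p6.png

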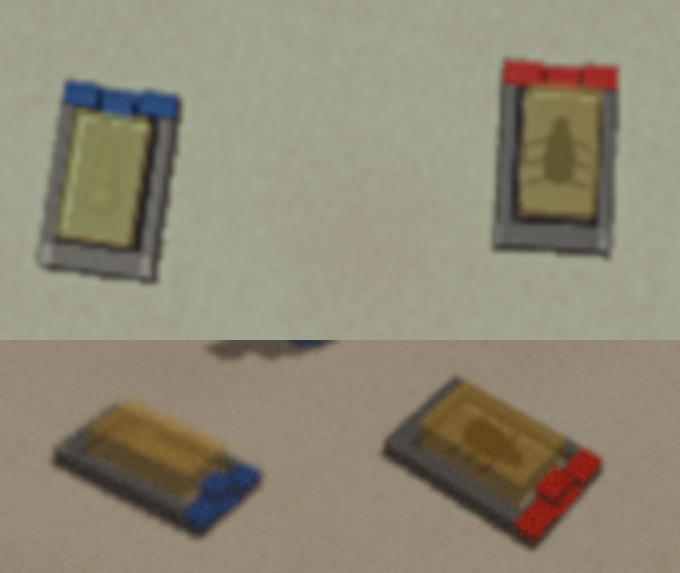

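Both blocks lie inside their trays, with a dark gap around each and tabs in the slots (blue at (118,102), red at (563,75)). One numeric check of the fit follows.

```bash
python3 - <<'E'
from h import *
im=ctrl.get_image("top")[:,:,::-1].copy(); hsv=cv2.cvtColor(im,cv2.COLOR_BGR2HSV)
for nm,roi,c0,yw in(("red",(295,115,340,172),(669,-147),-5.1),("blue",(180,120,225,178),(661.2,169),-9.3)):
    m=cv2.inRange(hsv,(15,60,70),(38,255,255)); z=np.zeros_like(m); z[roi[1]:roi[3],roi[0]:roi[2]]=m[roi[1]:roi[3],roi[0]:roi[2]]
    c=max(cv2.findContours(z,0,1)[0],key=cv2.contourArea)[:,0]
    a=np.radians(yw);R=np.array([[np.cos(a),-np.sin(a)],[np.sin(a),np.cos(a)]])
    print(nm,cv2.minAreaRect(((plane("top",c,36)[:,:2]-c0)@R).astype(np.float32)))
E
```

```text
red ((-1.6328926086425781, 1.1449260711669922), (55.5632438659668, 90.29085540771484), 89.79134368896484)
blue ((-3.3001747131347656, -0.23113632202148438), (54.881343841552734, 91.90238189697266), 89.7083969116211)
```

Both blocks are within ±2 mm of the cavity centres, square to the trays and level. I hand in.

```bash
python3 -c "
from workcell import ctrl
print(ctrl.close_job())"
```

```text
the job is handed in; nothing more can be done
None
```

Both blocks are in their trays, white back down with tabs in the slots, the gripper is open and clear, and the job is handed in; the hand-in returned no verdict.

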